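Shut the slide-out stock bin past its spring plunger

TASK

One of the three slide-out bins in the counter rack has been left pulled out, held there by the steel spring plunger that stands up through the hole in its side flange. Press that plunger down level with the flange with your fingertips, keep it down and push the bin in over it (the tab bent up just behind it is there to push on) until the bin is fully home and the plunger has sprung up again through the bin's front hole; then take your hand clear. Only press and push, without force: do not clamp the tab or lift anything, leave the other two bins shut, and leave the stock standing in the bins and the things on the counter where they are.

Things in the scene. Friction and masses are not known exactly. Their poses are not given: they have to be found in the camera images.
- bin_a (a joint): How far the task's bin is pulled out, m: about 0.100 at the start, locked out by the plunger; 0 fully home, against a back stop (0.5 mm past 0). It slides straight along +x of tab_a with about 2 N friction and only rests in its rails by its weight, 1.5 kg.
- plunger_a (a joint): How far the plunger is pressed, m: 0 up (9 mm above the flange), 0.009 level with the flange, 0.011 under it. Spring 4 N at first, 6.3 N at 0.009. Pressed under 5 mm it still locks the bin; from 6 mm the bin's hole rides over its chamfer at about 10 N of push, and the bin keeps it down until the front hole arrives.
- plunger_top_a (a point): Middle of the plunger's flat top. A plain steel pin, 24 mm diameter, chamfered to a 12 mm flat, fixed in the rack under the bin's right-hand flange (seen from the robot) and moving only up and down. x points the way the bin is pushed in (away from the robot), z up.
- tab_a (a point): Middle of the foot of the tab's push face, in the plane of the flange's top. The tab stands up from the bin's flange: 32 mm wide across the slide, 24 high, 3 thick; its face is 18 mm beyond the centre of the hole that the plunger is in. Moves with the bin; push it along +x, z up. A like tab 139 mm nearer the robot is not needed.
- bin_floor_a (a point): Centre of the inside floor of the task's bin; moves with the bin, x the way it is pushed in. A cream steel tray 300 x 98 x 65 mm (inside 296 x 94) with a flat flange 38 mm wide, 2 mm thick, along its right rim, top 90 mm above the table. The flange has two round 27.5 mm holes 100 mm apart: the plunger is in the rear one when the bin is out, in the front one when home.
- bin_b (a joint): How far one of the two other bins is pulled out, in m: 0, shut and locked by its own plunger; stays so. Same size as the task's bin; the three bins stand side by side 156 mm apart, in any order.
- bin_c (a joint): The same for the other of the two shut bins.
- bin_floor_b (a point): Centre of the inside floor of shut bin b, 25 mm above the table. Leave alone.
- bin_floor_c (a point): Centre of the inside floor of shut bin c, 25 mm above the table. Leave alone.
- coupling1_mid (a point): Centre of a white pipe coupling, 42 mm diameter, 46 mm high, standing in the task's bin; z is its axis. Stock: rides along.
- coupling2_mid (a point): Centre of a second coupling like it, in the task's bin. Stock: rides along.
- carton1_mid (a point): Centre of a small carton 50 x 60 x 60 mm standing in the task's bin. Stock: rides along.
- carton2_mid (a point): Centre of a carton 60 x 70 x 55 mm standing in a shut bin. Leave alone.
- jar_mid (a point): Centre of a closed jar, 60 mm diameter, 85 mm high, standing in the other shut bin (its top 110 mm above the table). Leave alone.
- spray_can_mid (a point): Centre of a spray can, 66 mm diameter, 190 mm high, standing on the counter left of the rack. Leave alone.
- tape_roll_mid (a point): Centre of a roll of tape, 100 mm diameter, 48 mm high, lying on the counter right of the rack. Leave alone.
- screwdriver: A screwdriver lying on the counter left of the rack; origin under the middle of it. Leave alone.
Not all that is in view belongs to the job. Leave any red look-alike of the part that bears coupling2_mid alone. What is shaped like the part that bears carton1_mid but orange is not meant.

How it is judged:
By the outcome, as a careful person would: the job done as asked, in the order asked, and still so for the second after the job is handed in, with the robot touching nothing.
It also fails if it takes over 35 s, if anything falls off the work surface, if the arm or the gripper's body presses on something with over 40 N, if the wrist force passes 120 N, or if a joint passes its speed limit or range.

ROBOT

A 6-joint arm with a two-finger parallel gripper is mounted at the origin on the work surface. World frame = base frame: x ahead of the robot, y to its left, z up, the work surface at z = 0. Lengths are in mm, angles in degrees, forces in N, time in s.
With the tool pointing down it reaches from about 300 to 850 mm from the base axis. Payload 4.2 kg.
Tool frame: the origin (TCP) lies at the very end of the fingers, on their centre line; the grasp point (between the pads) lies 19 mm behind it; z points along the fingers, y is the line along which they close (so a half turn about z gives the same grasp; the last joint's range is limited). The gripper opens to 91 mm and grips with 3 to 60 N. Pads are 32 mm wide; open, the fingers measure 118 mm over their backs; the gripper's body (76 mm by 178 mm) begins 60 mm behind the grasp point.
Start: joints at [-68.927, 18.312, 89.639, -0, 72.044, -1.146], TCP at [217.442, -532.318, 213.976] pointing down, gripper open.
Joint ranges: [-177.97, 177.97], [-48.28, 115.42], [12.27, 149.76], [-77.06, 257.06], [2.81, 150.46], [-146.56, 146.56]. Speed limits (degrees/s): [147.25, 147.25, 180, 180, 180, 180].

INTERFACE

Orientations are given as [roll, pitch, yaw] about the fixed x, y, z axes, in that order (R = Rz(yaw) Ry(pitch) Rx(roll)).
In Python, from workcell import env, eyes gives the robot as it stands.
- The arm moves only by the tool send_rows, never from a script. Its argument "targets" is text: rows parted by semicolons, each of 7 numbers parted by spaces: the shift along the tool's x, y, z in m, then the turn, a rotation vector about the tool's x, y, z in degrees, then the opening in per cent of the stroke, from 0 (shut) to 100 (fully open). A call has 1 to 12 rows; each row is the pose to reach, as a shift and turn from the pose commanded when the call began, along the tool's axes at that moment; what a row does not reach only later rows make up. A row lasts 1/12 s, in which the tool goes at most 41.7 mm and 7.16 degrees, less where a joint would pass 70% of its speed; a pose out of reach is approached as far as the arm can. A call with a gripper value outside its range is refused whole. The fingers move at their own pace and stop on an object; "grip_force" is the grip in N (left out, the last holds). Time passes only in rows, so rows that repeat a pose let the fingers close. It gives the time, the measured TCP pose, the force, the opening and the grip force at its end, in the units of the state.
- env.state(): the state, without advancing time (a new reading comes with each control period).
- eyes.grab_frame(name): name is "scene" or "side" or "wrist"; returns a dict with "image" (384x512x3 uint8, blue, green, red), "fovy" (degrees; the focal length in pixels is half the picture's height over the tangent of half this angle, whatever the lens; pixels are square), "cx", "cy" (the principal point, pixels), "D" ([k1, k2, p1, p2, k3] as OpenCV has them; the pictures are not rectified), "eye" and "attitude" of the camera in the world. Camera axes: x right, y up, looking along -z (the intrinsics and any distortion apply to the point x, -y, -z); pixel columns grow to the right and rows downward; lengths in mm; the calibration is good to about 2 mm. A picture is of the moment at which its call begins. There is no depth.
- env.job_done(): hands the job in; it is judged then, once.
The state is a dict: "time_s": time; "qpos": joint angles; "qvel": joint speeds; "effort": joint torques, N m; "ee_pos": TCP position; "ee_rot": TCP orientation; "force": force on the tool from outside, world axes, zero at the start; "torque": the same for the moment, N m; "gripper_width": finger opening in mm; "gripper_force": force on a finger pad.
Only numpy, scipy, OpenCV 4.12 (cv2) and the standard library are available. Lean on these libraries where they do the work, as an engineer would, in place of code of your own. Each camera call takes 0.05 s, during which the arm holds its last target. There are 200 camera calls.

## Working session

There is one attempt and no reset: what is moved stays moved. The work goes in short steps, Python scripts to look and compute and a tool call to move; the robot and the scene stay as the last step left them, time stands still between calls to the robot, and variables do not carry over. Pictures are saved under pics/ and viewed, at most 13 in all, crops included, and the job is handed in when it is done.

Besides the shell and the picture viewer there is one more tool, called after "Request:" by a JSON object that holds its "fn" and its "kwargs", one argument or row to a line. send_rows: Moves the arm, as the interface text tells. Its arguments: {"type":"object","properties":{"targets":{"type":"string"},"grip_force":{"type":"number"}},"required":["targets"]}

```bash
ls; mkdir -p pics
cat > h.py <<'E'
import numpy as np, cv2
from scipy.spatial.transform import Rotation as R
from workcell import env, eyes
def grab(n):
    f=eyes.grab_frame(n); return f
def K(f):
    h=f["image"].shape[0]; F=h/2/np.tan(np.radians(f["fovy"])/2)
    return np.array([[F,0,f["cx"]],[0,F,f["cy"]],[0,0,1.]])
def att(f):
    a=np.array(f["attitude"],float)
    return a if a.shape==(3,3) else R.from_euler('xyz',a,degrees=True).as_matrix()
def ray(f,uv):
    p=cv2.undistortPoints(np.array([[uv]],float),K(f),np.array(f["D"],float))[0,0]
    d=att(f)@np.array([p[0],-p[1],-1.]); return np.array(f["eye"],float),d/np.linalg.norm(d)
def onz(f,uv,z):
    e,d=ray(f,uv); return e+d*(z-e[2])/d[2]
def proj(f,P):
    c=att(f).T@(np.array(P,float)-np.array(f["eye"],float)); c=np.array([c[0],-c[1],-c[2]])
    return cv2.projectPoints(c.reshape(1,1,3),np.zeros(3),np.zeros(3),K(f),np.array(f["D"],float))[0][0,0]
E
python3 - <<'E'
from h import *
for n in("scene","side"):
    f=grab(n); cv2.imwrite(f"pics/{n}0.png",f["image"]); print(n,f["fovy"],f["cx"],f["cy"],f["D"],f["eye"],f["attitude"])
print(env.state())
E
```

```text
pics
scene 53.61034141738239 250.75105303250896 194.15502469711873 [0.0018518 0.        0.        0.        0.       ] [937.38435491 590.68392182 809.0389712 ] [ 46.06061357  -0.68928304 141.76946749]
side 44.96133566059416 263.19436607638573 193.6381598565503 [-0.13800356  0.          0.          0.          0.        ] [-207.67980864 -945.69035065 1073.4357164 ] [ 49.00704984   0.34769661 -34.6975938 ]
{'time_s': 0.1, 'qpos': array([-6.89273785e+01,  1.83478474e+01,  8.96987661e+01, -1.12386021e-03,
        7.20427445e+01, -1.14479750e+00]), 'qvel': array([-0.0335298 , -0.18227398, -0.14801726,  0.02429728, -0.03427337,
        0.01486738]), 'effort': array([-7.80187690e-06, -4.13334811e+01, -2.32510561e+01,  7.28219049e-02,
        4.21467377e-02, -5.32547472e-05]), 'ee_pos': array([ 217.26744493, -531.89691464,  213.2100572 ]), 'ee_rot': array([-1.79910638e+02, -7.16938317e-04,  2.22177657e+01]), 'force': array([-0.05217459,  0.14558154, -0.05398256]), 'torque': array([0.01383326, 0.00264846, 0.02558997]), 'gripper_force': 0.0, 'gripper_width': 91.13538655296966}
```

View pics/scene0.png

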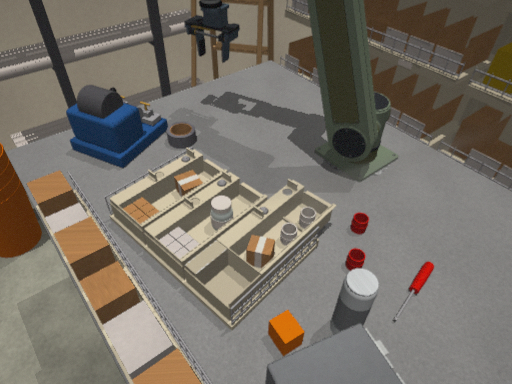

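View pics/side0.png

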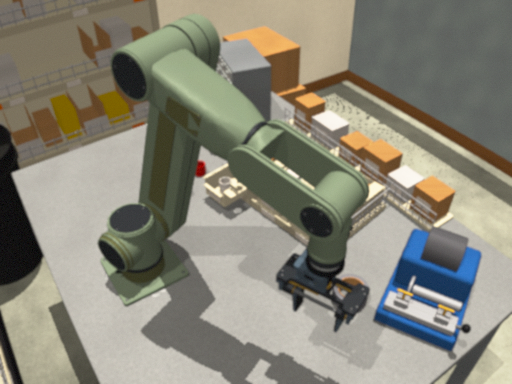

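The scene view shows the rack from its far side. The bin with two white couplings at (307,215) and (289,232) and the taped carton at (261,250) sticks out toward the robot, so it is the task bin. The other two, with the jar at (221,208) and the carton at (188,182), are shut. The red rings at (360,223) and (356,260) and the orange cube at (286,331) are decoys. I'll confirm with one enlarged crop.

Run:
```python
from h import *
im=cv2.imread("pics/scene0.png")[150:320,100:345]
cv2.imwrite("pics/crop0.png",cv2.resize(im,None,fx=3.26,fy=3.26,interpolation=cv2.INTER_CUBIC)[:600,:800])
f=grab("scene")
for uv in [(262,212),(288,191),(335,203),(234,317)]: print(uv,onz(f,uv,90))
```

```text
(262, 212) [486.99512083  80.24240664  90.        ]
(288, 191) [379.63298903  62.53302825  90.        ]
(335, 203) [311.26989478 173.7576263   90.        ]
(234, 317) [719.47847299 272.81748564  90.        ]
```

View pics/crop0.png

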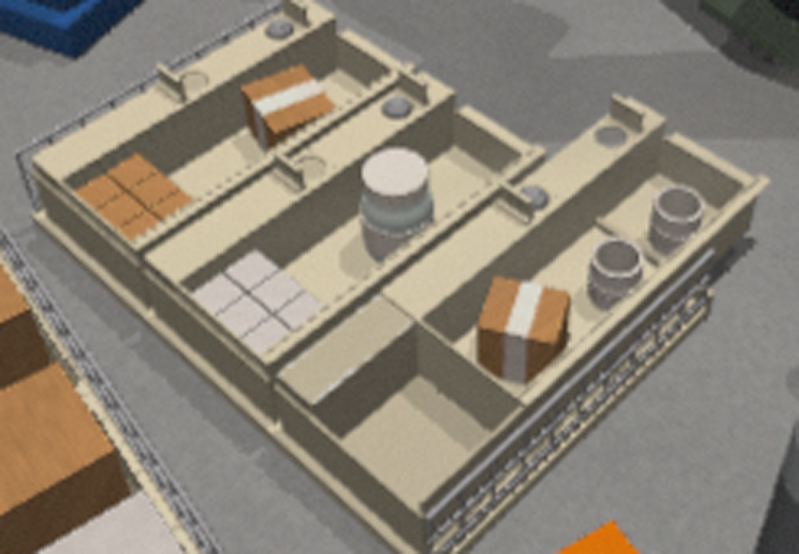

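The crop confirms it: the task bin's plunger is at about image (265,210) with its tab just beyond it at about (258,210). The empty front hole is at (288,191). I'll measure these and the slide direction.

Run:
```python
from h import *
f=grab("scene")
c=lambda x,y:(100+(x+.5)/3.26-.5,150+(y+.5)/3.26-.5)
pl=onz(f,c(537,193),99); ho=onz(f,c(612,136),90)
# other bins: plungers at front (up 99) and rear holes
pb=onz(f,c(398,105),99); hb=onz(f,c(312,168),90); pc=onz(f,c(279,28),99); hc=onz(f,c(192,84),90)
for n,a in dict(pl=pl,ho=ho,pb=pb,hb=hb,pc=pc,hc=hc).items(): print(n,a.round(1))
for a,b in((ho,pl),(pb,hb),(pc,hc)): d=(b-a)[:2]; print(np.hypot(*d),np.degrees(np.arctan2(d[1],d[0])))
d=(pl-pc)[:2]; print("rack across",np.hypot(*d),np.degrees(np.arctan2(d[1],d[0])))
d=(pb-pc)[:2]; print(np.hypot(*d))
print("can",onz(f,(357,280),190))
s=env.state(); print(s["ee_pos"],s["ee_rot"])
w=grab("wrist"); print(w["eye"],w["attitude"],w["fovy"])
```

```text
pl [480.6  81.7  99. ]
ho [382.   62.6  90. ]
pb [508.2 -70.8  99. ]
hb [602.8 -58.9  90. ]
pc [ 534.  -222.6   99. ]
hc [ 630.3 -211.5   90. ]
100.48925345499033 10.981543513693827
95.3543906990016 7.124301358053743
96.8890653365127 6.573673401848981
rack across 308.9697757052284 99.95118115572038
153.99682834366507
can [519.21745488 399.70360597 190.        ]
[ 217.33249873 -532.03387151  213.45738984] [-1.79940080e+02  1.56863457e-03  2.22201956e+01]
[ 287.08794617 -505.53828064  383.04942205] [-1.52808730e+01  3.98687222e-02 -6.77400595e+01] 71.35212370248718
```

```bash
cat >> h.py <<'E'
def shift(P,rpy=(180,0,10)):
    s=env.state(); A=R.from_euler('xyz',s["ee_rot"],degrees=True); B=R.from_euler('xyz',rpy,degrees=True)
    print("t",s["time_s"],"pos",s["ee_pos"].round(1),s["ee_rot"].round(2),"F",s["force"].round(1),"w",round(s["gripper_width"],1))
    print("shift m",(A.inv().apply(np.array(P)-s["ee_pos"])/1000).round(4),"turn",(A.inv()*B).as_rotvec(degrees=True).round(2))
E
python3 -c "
from h import *
shift((465,79,180))"
```

```text
t 0.25 pos [ 217.4 -532.1  213.6] [-179.96    0.     22.22] F [-0.7  0.   0.2] w 90.9
shift m [ 0.4603 -0.4721  0.0339] turn [-4.000e-02  1.000e-02  1.222e+01]
```

Request:
{"fn": "send_rows", "kwargs": {
  "targets": "0.23 -0.236 0 0 0 6 0; 0.23 -0.236 0 0 0 6 0; 0.23 -0.236 0 0 0 6 0; 0.23 -0.236 0 0 0 6 0; 0.23 -0.236 0 0 0 6 0; 0.23 -0.236 0 0 0 6 0; 0.23 -0.236 0 0 0 6 0; 0.23 -0.236 0 0 0 6 0; 0.46 -0.472 0.034 0 0 12.2 0; 0.46 -0.472 0.034 0 0 12.2 0; 0.46 -0.472 0.034 0 0 12.2 0; 0.46 -0.472 0.034 0 0 12.2 0",
  "grip_force": 20
}}

```text
time_s: 1.25
ee_pos: [401.8, -76.0, 197.5]
ee_rot: [180.0, -0.0, 10.0]
force: [0.7, -0.4, 0.2]
gripper_width: 14.1
gripper_force: 0.0
```

```bash
python3 -c "
from h import *
shift((465,79,180))"
```

```text
t 1.25 pos [401.8 -76.  197.5] [ 1.7997e+02 -5.0000e-02  1.0000e+01] F [ 0.7 -0.4  0.2] w 14.1
shift m [ 0.0891 -0.1417  0.0175] turn [ 0.03 -0.05 -0.  ]
```

Request:
{"fn": "send_rows", "kwargs": {
  "targets": "0.089 -0.142 0.0175 0 0 0 0; 0.089 -0.142 0.0175 0 0 0 0; 0.089 -0.142 0.0175 0 0 0 0; 0.089 -0.142 0.0175 0 0 0 0; 0.089 -0.142 0.0175 0 0 0 0; 0.089 -0.142 0.0175 0 0 0 0; 0.089 -0.142 0.0175 0 0 0 0; 0.089 -0.142 0.0175 0 0 0 0"
}}

```text
time_s: 1.92
ee_pos: [464.0, 76.3, 179.9]
ee_rot: [180.0, 0.0, 9.9]
force: [0.4, 0.4, 0.5]
gripper_width: 0.4
gripper_force: 0.0
```

Run:
```python
from h import *
f=grab("wrist"); cv2.imwrite("pics/w1.png",f["image"])
shift((465,79,180)); print(proj(f,(480.6,81.7,99)),proj(f,(382,62.6,90)),f["eye"],f["attitude"])
```

```text
t 1.9667 pos [464.1  76.1 180. ] [1.7998e+02 1.0000e-02 9.9100e+00] F [ 0.5 -0.7  0.6] w 0.4
shift m [ 0.0014 -0.0027 -0.    ] turn [ 0.02  0.01 -0.09]
[249.43680864 179.57185788] [251.51618334 267.24057706] [538.17020579  87.80780414 349.45355932] [-1.53052190e+01 -4.08777463e-02 -8.00083862e+01]
```

View pics/w1.png

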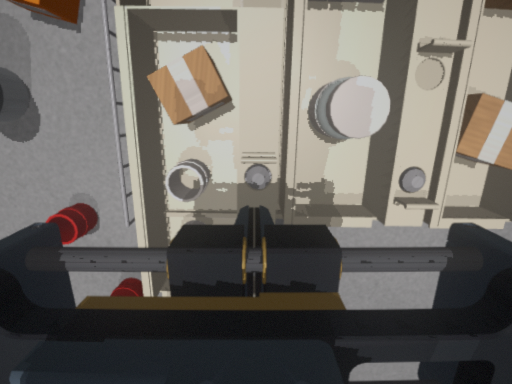

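The wrist view shows the plunger at about (257,177), with the tab just above it (rows 150–163) and the fingertips below at about (254,207). The jar is at (355,107) and the couplings at (187,180). I'll refine the plunger and flange edges.

Run:
```python
from h import *
f=grab("wrist"); im=f["image"]
roi=im[140:200,225:300]; 
hsv=cv2.cvtColor(roi,cv2.COLOR_BGR2HSV)
m=((hsv[...,1]<35)&(hsv[...,2]>70)).astype(np.uint8)*255
n,l,st,ce=cv2.connectedComponentsWithStats(m)
for i in range(1,n):
    if st[i,4]>30: print(st[i],ce[i]+[225,140],onz(f,ce[i]+[225,140],97).round(1))
for uv in [(257,176),(260,163),(260,152),(238,100),(283,100)]: print(uv,onz(f,uv,99 if uv[1]==176 else 90).round(1))
cv2.imwrite("pics/w1c.png",cv2.resize(im[130:220,210:310],None,fx=6,fy=6,interpolation=cv2.INTER_CUBIC))
```

```text
[   0    0   56   60 2515] [250.58807157 163.52166998] [495.9  83.   97. ]
[ 61   0  14  51 605] [292.65123967 163.4231405 ] [502.9  43.5  97. ]
(257, 176) [485.4  75.   99. ]
(260, 163) [496.8  73.9  90. ]
(260, 152) [507.4  75.8  90. ]
(238, 100) [551.1 104.4  90. ]
(283, 100) [558.3  63.5  90. ]
```

View pics/w1c.png

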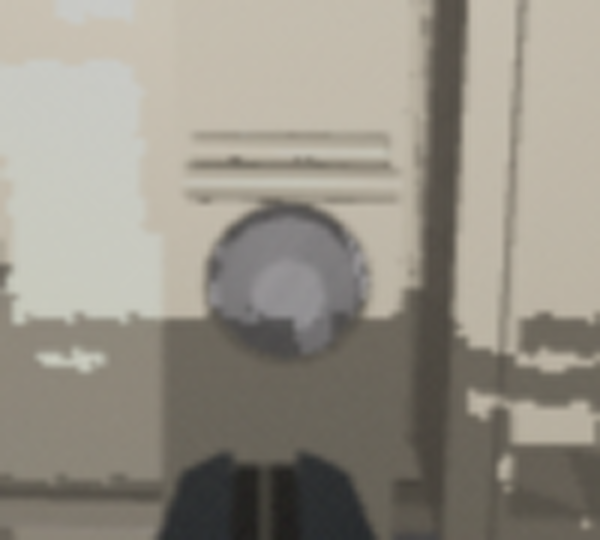

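Run:
```python
from h import *
f=grab("wrist"); s=env.state(); print(s["ee_pos"],proj(f,s["ee_pos"]))
print("flat",onz(f,(258,178.3),99),"hole",onz(f,(258,176.8),90))
for v in(.0,): pass
# lower the fingertips on image: row of tip end at centre gap
print("at TCP z, tip px (254.3,206.5):",onz(f,(254.3,206.5),s["ee_pos"][2]))
# other plunger & hole px in wrist: middle bin plunger (413,180), hole (430,73)
a=onz(f,(413,180),99);b=onz(f,(430,73),90);print(a,b)
g=grab("scene"); print("scene proj of wrist flat",proj(g,onz(f,(258,178.3),99)), "TCP in scene",proj(g,s["ee_pos"]))
im=g["image"]; cv2.imwrite("pics/s1c.png",cv2.resize(im[130:250,210:330],None,fx=5,fy=5,interpolation=cv2.INTER_CUBIC))
h=grab("side"); print("side",proj(h,onz(f,(258,178.3),99)))
```

```text
[464.26612096  76.1752717  180.15342043] [251.2163739  230.54899103]
flat [483.42691877  73.58503195  99.        ] hole [482.9602652   73.35646615  90.        ]
at TCP z, tip px (254.3,206.5): [481.75337309  77.10173675 180.15342043]
[507.83471227 -74.98066981  99.        ] [605.63768324 -64.24460099  90.        ]
scene proj of wrist flat [261.54529085 207.5331445 ] TCP in scene [269.24720037 181.875433  ]
side [261.39126985 172.27911443]
```

View pics/s1c.png

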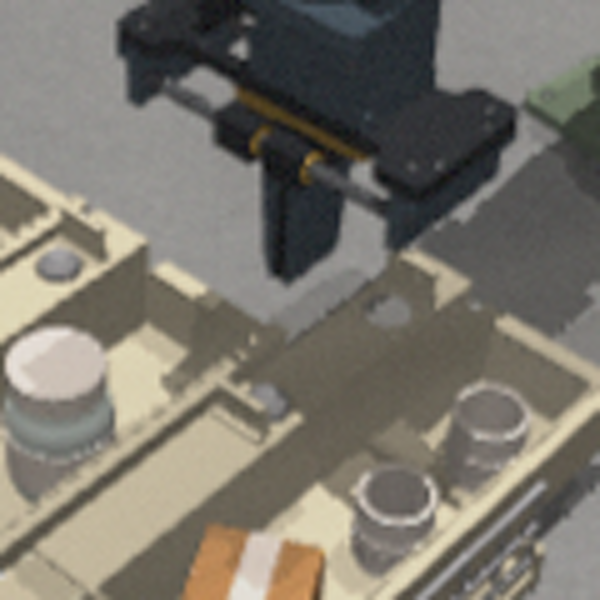

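Run:
```python
from h import *
g=grab("scene"); s=env.state(); A=R.from_euler('xyz',s["ee_rot"],degrees=True)
for dx in(-16,16):
  for dy in(-13.5,13.5):
    p=proj(g,s["ee_pos"]+A.apply([dx,dy,0])); print(dx,dy,((p-[210,130]+.5)*5-.5).round(1))
for p in [(481,81.7),(482,76.5)]: print(p,((proj(g,p+(99,))-[210,130]+.5)*5-.5).round(1))
f=grab("wrist")
for dx in(-16,16):
  for dy in(-13.5,13.5): p=proj(f,s["ee_pos"]+A.apply([dx,dy,0])); print(((p-[210,130]+.5)*6-.5).round(1))
```

```text
-16 -13.5 [340.2 258.6]
-16 13.5 [298.3 234.2]
16 -13.5 [298.8 291. ]
16 13.5 [256.7 265.7]
(481, 81.7) [273.3 396.5]
(482, 76.5) [265.4 391.7]
[135.2 732.6]
[365.8 732.8]
[129.1 474. ]
[370.9 474.2]
```

The wrist and scene estimates put the plunger at about (482, 77±2, 99). The fingertips are about 10 mm wide across the slide and 32 mm along it. I'll go low just short of the plunger and take a relative look.

Run:
```python
from h import *
shift((454.4,72.2,104))
```

```text
t 2.2667 pos [464.5  76.8 180. ] [ 1.7999e+02 -2.0000e-02  9.9500e+00] F [-0.1  0.1 -0.4] w 0.5
shift m [-0.0108  0.0028  0.076 ] turn [ 0.01 -0.02 -0.05]
```

Request:
{"fn": "send_rows", "kwargs": {
  "targets": "-0.011 0.003 0.03 0 0 0 0; -0.011 0.003 0.06 0 0 0 0; -0.011 0.003 0.076 0 0 0 0; -0.011 0.003 0.076 0 0 0 0; -0.011 0.003 0.076 0 0 0 0; -0.011 0.003 0.076 0 0 0 0"
}}

```text
time_s: 2.77
ee_pos: [455.4, 72.6, 105.0]
ee_rot: [180.0, -0.1, 10.0]
force: [0.4, 0.5, -0.1]
gripper_width: 0.8
gripper_force: 0.0
```

Run:
```python
from h import *
f=grab("wrist"); g=grab("scene"); s=env.state(); print(s["ee_pos"].round(1),s["ee_rot"].round(2),s["force"].round(1))
A=cv2.resize(f["image"][110:230,200:320],None,fx=4,fy=4,interpolation=cv2.INTER_CUBIC)
a0=proj(g,s["ee_pos"]).round().astype(int); x0,y0=a0-[40,50]
B=cv2.resize(g["image"][y0:y0+80,x0:x0+80],None,fx=4,fy=4,interpolation=cv2.INTER_CUBIC)
C=np.zeros((480,800,3),np.uint8); C[:,:480]=A; C[:320,480:]=B; cv2.imwrite("pics/w2.png",C)
q=lambda p:((p-[200,110]+.5)*4-.5).round(1)
r=lambda p:((p-[x0,y0]+.5)*4-.5+[480,0]).round(1)
E=R.from_euler('xyz',s["ee_rot"],degrees=True)
print("tipfront L/R wrist",[q(proj(f,s["ee_pos"]+E.apply([16,d,0]))) for d in(-5,5)],"scene",[r(proj(g,s["ee_pos"]+E.apply([16,d,0]))) for d in(-5,5)])
print("plunger(482,77)",q(proj(f,(482,77,99))),r(proj(g,(482,77,99))), x0,y0)
```

```text
[455.5  72.7 105.3] [179.99  -0.19  10.02] [-0.   0.6 -0.3]
tipfront L/R wrist [array([176.3, 395.5]), array([236.1, 395.6])] scene [array([630.2, 218. ]), array([618.4, 210.6])]
plunger(482,77) [208.5 323.1] [612.7 229.7] 230 151
```

View pics/w2.png

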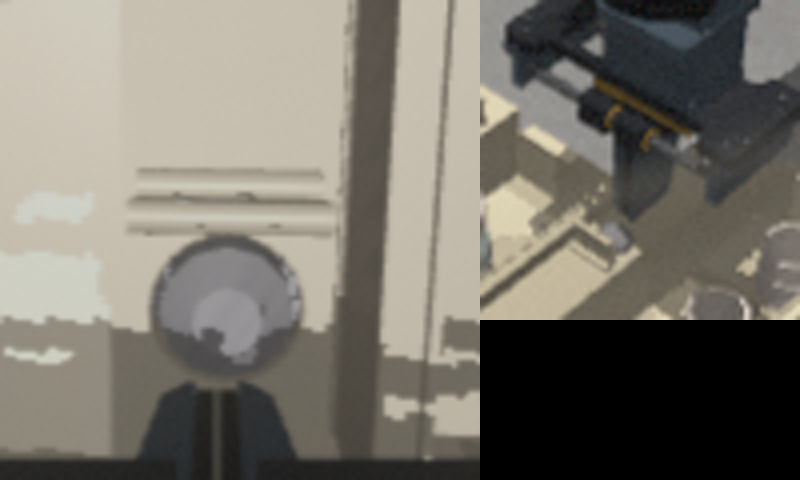

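Run:
```python
from h import *
f=grab("wrist"); s=env.state(); E=R.from_euler('xyz',s["ee_rot"],degrees=True)
P=lambda x,y:((x+.5)/4-.5+200,(y+.5)/4-.5+110)
for n,uv,z in(("flat",(226,322),99),("hole",(226,305),90),("tabtopnear",(229,234),114),("tipfront",(217,382),s["ee_pos"][2])):
    p=onz(f,P(*uv),z); print(n,p.round(1),"tool",E.inv().apply(p-s["ee_pos"]).round(1))
```

```text
flat [482.8  74.2  99. ] tool [27.2  3.3  6.2]
hole [483.5  74.2  90. ] tool [27.9  3.4 15.2]
tabtopnear [500.5  77.  114. ] tool [45.2  3.6 -8.7]
tipfront [473.9  74.2 105.2] tool [18.5  1.8  0.1]
```

Request:
{"fn": "send_rows", "kwargs": {
  "targets": "0.012 0.0015 0 0 0 0 0; 0.024 0.0015 0 0 0 0 0; 0.024 0.0015 0 0 0 0 0; 0.024 0.0015 0 0 0 0 0; 0.024 0.0015 0.004 0 0 0 0; 0.024 0.0015 0.007 0 0 0 0; 0.024 0.0015 0.008 0 0 0 0; 0.024 0.0015 0.008 0 0 0 0; 0.024 0.0015 0.008 0 0 0 0"
}}

```text
time_s: 3.67
ee_pos: [477.8, 75.3, 96.1]
ee_rot: [180.0, 0.0, 10.0]
force: [-1.9, 0.2, 4.1]
gripper_width: 0.2
gripper_force: 2.1
```

Request:
{"fn": "send_rows", "kwargs": {
  "targets": "0 0 0.002 0 0 0 0; 0 0 0.004 0 0 0 0; 0 0 0.005 0 0 0 0; 0 0 0.005 0 0 0 0; 0 0 0.005 0 0 0 0; 0 0 0.005 0 0 0 0"
}}

```text
time_s: 4.17
ee_pos: [477.9, 75.2, 90.8]
ee_rot: [180.0, 0.0, 10.0]
force: [-1.7, -0.4, 5.4]
gripper_width: 0.4
gripper_force: 2.8
```

Request:
{"fn": "send_rows", "kwargs": {
  "targets": "0.001 0 0.0004 0 0 0 0; 0.002 0 0.0004 0 0 0 0; 0.003 0 0.0004 0 0 0 0; 0.004 0 0.0004 0 0 0 0; 0.005 0 0.0004 0 0 0 0; 0.006 0 0.0004 0 0 0 0; 0.006 0 0.0004 0 0 0 0; 0.006 0 0.0004 0 0 0 0"
}}

```text
time_s: 4.83
ee_pos: [481.6, 75.9, 89.9]
ee_rot: [180.0, 0.3, 10.0]
force: [-4.5, -0.6, 6.3]
gripper_width: 0.0
gripper_force: 3.4
```

Request:
{"fn": "send_rows", "kwargs": {
  "targets": "0.001 0 -0.0003 0 0 0 0; 0.002 0 -0.0003 0 0 0 0; 0.003 0 -0.0003 0 0 0 0; 0.004 0 -0.0003 0 0 0 0; 0.005 0 -0.0003 0 0 0 0; 0.006 0 -0.0003 0 0 0 0; 0.007 0 -0.0003 0 0 0 0; 0.008 0 -0.0003 0 0 0 0; 0.008 0 -0.0003 0 0 0 0; 0.008 0 -0.0003 0 0 0 0"
}}

```text
time_s: 5.67
ee_pos: [488.1, 76.9, 90.0]
ee_rot: [180.0, 0.5, 10.0]
force: [-6.9, -2.0, 7.5]
gripper_width: 0.5
gripper_force: 4.4
```

Run:
```python
from h import *
f=grab("wrist"); s=env.state(); print(s["ee_pos"].round(1),s["force"].round(1))
A=cv2.resize(f["image"][90:240,180:330],None,fx=4,fy=4,interpolation=cv2.INTER_CUBIC); cv2.imwrite("pics/w3.png",A)
```

```text
[488.1  76.9  89.9] [-7.  -1.9  6.9]
```

View pics/w3.png

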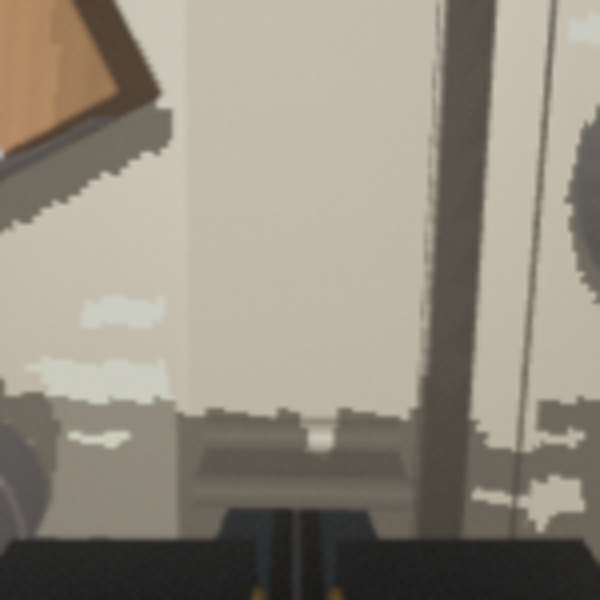

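The wrist view shows the fingertips at (295,510) right behind the tab (rows 420–505), and the bin is starting to move. I'll keep pushing.

Request:
{"fn": "send_rows", "kwargs": {
  "targets": "0.0015 0 0 0 0 0 0; 0.003 0 0 0 0 0 0; 0.0045 0 0 0 0 0 0; 0.006 0 0 0 0 0 0; 0.0075 0 0 0 0 0 0; 0.009 0 0 0 0 0 0; 0.0105 0 0 0 0 0 0; 0.012 0 0 0 0 0 0; 0.0135 0 0 0 0 0 0; 0.015 0 0 0 0 0 0; 0.015 0 0 0 0 0 0; 0.015 0 0 0 0 0 0"
}}

```text
time_s: 6.72
ee_pos: [505.3, 80.0, 90.1]
ee_rot: [180.0, 0.2, 10.0]
force: [-4.4, -2.1, 2.7]
gripper_width: 0.6
gripper_force: 2.5
```

Request:
{"fn": "send_rows", "kwargs": {
  "targets": "0.002 0 -0.001 0 0 0 0; 0.005 0 -0.001 0 0 0 0; 0.009 0 -0.001 0 0 0 0; 0.014 0 -0.001 0 0 0 0; 0.019 0 -0.001 0 0 0 0; 0.024 0 -0.001 0 0 0 0; 0.029 0 -0.001 0 0 0 0; 0.034 0 -0.001 0 0 0 0; 0.039 0 -0.001 0 0 0 0; 0.043 0 -0.001 0 0 0 0; 0.046 0 -0.001 0 0 0 0; 0.048 0 -0.001 0 0 0 0"
}}

```text
time_s: 7.72
ee_pos: [552.2, 87.4, 90.3]
ee_rot: [179.9, 0.3, 10.0]
force: [-4.4, -4.9, -0.4]
gripper_width: 0.6
gripper_force: 2.8
```

Run:
```python
from h import *
f=grab("wrist"); g=grab("scene"); s=env.state(); print(s["ee_pos"].round(1),s["force"].round(1),s["torque"].round(2))
A=cv2.resize(f["image"][100:250,170:320],None,fx=2.6,fy=2.6,interpolation=cv2.INTER_CUBIC)
u,v=proj(g,s["ee_pos"]).astype(int)
B=cv2.resize(g["image"][v-70:v+60,u-60:u+70],None,fx=3,fy=3,interpolation=cv2.INTER_CUBIC)
cv2.imwrite("pics/w4.png",np.hstack([A,B]) if A.shape[0]==B.shape[0] else np.hstack([A,cv2.resize(B,(A.shape[1],A.shape[0]))]))
```

```text
[552.6  87.7  90.4] [-3.7 -3.5 -0.5] [-0.52  0.67 -0.02]
```

View pics/w4.png

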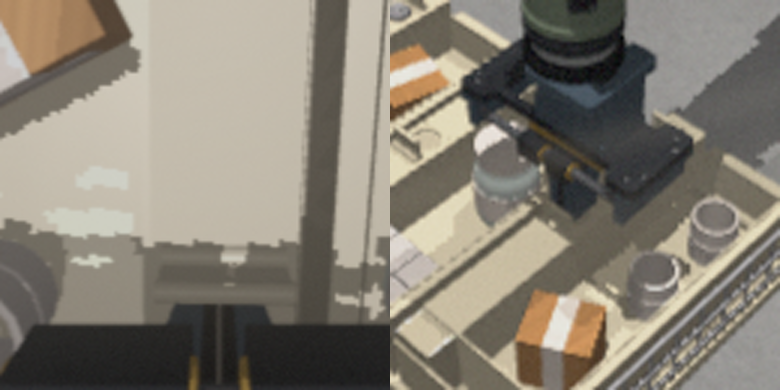

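The wrist view shows the tab still just ahead of the fingertips (219,305). The scene view shows the bin nearly in, with the couplings and carton upright. I'll carry on and ease the slight sideways load.

Request:
{"fn": "send_rows", "kwargs": {
  "targets": "0.002 0.001 0 0 0 0 0; 0.005 0.001 0 0 0 0 0; 0.008 0.001 0 0 0 0 0; 0.011 0.001 0 0 0 0 0; 0.014 0.001 0 0 0 0 0; 0.016 0.001 0 0 0 0 0; 0.018 0.001 0 0 0 0 0; 0.02 0.001 0 0 0 0 0; 0.02 0.001 0 0 0 0 0; 0.02 0.001 0 0 0 0 0"
}}

```text
time_s: 8.65
ee_pos: [575.0, 91.5, 91.6]
ee_rot: [-180.0, -0.1, 10.0]
force: [-0.5, 0.9, 0.2]
gripper_width: 0.3
gripper_force: 0.0
```

Request:
{"fn": "send_rows", "kwargs": {
  "targets": "0.001 0 0.0005 0 0 0 0; 0.002 0 0.0005 0 0 0 0; 0.003 0 0.0005 0 0 0 0; 0.004 0 0.0005 0 0 0 0; 0.004 0 0.0005 0 0 0 0; 0.004 0 0.0005 0 0 0 0"
}}

```text
time_s: 9.15
ee_pos: [578.2, 91.9, 91.4]
ee_rot: [180.0, -0.1, 10.0]
force: [-0.2, -0.9, -1.5]
gripper_width: 0.6
gripper_force: 0.0
```

Run:
```python
from h import *
g=grab("scene"); s=env.state(); print(s["ee_pos"].round(1),s["force"].round(1))
B=cv2.resize(g["image"][150:320,100:345],None,fx=3.2,fy=3.2,interpolation=cv2.INTER_CUBIC)
cv2.imwrite("pics/s5.png",B)
```

```text
[578.1  91.9  91.3] [0.1 0.5 0.4]
```

View pics/s5.png

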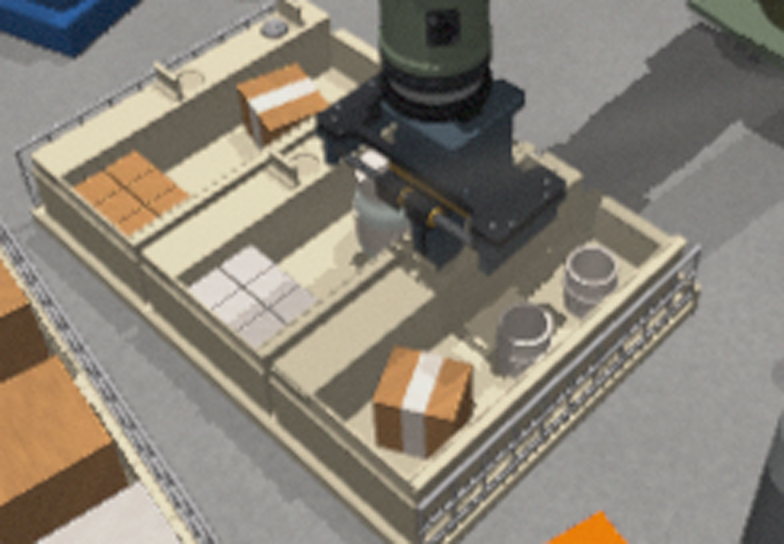

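The scene view shows the bin practically in line with the others and the stock upright. I'll push on gently until there is resistance.

Request:
{"fn": "send_rows", "kwargs": {
  "targets": "0.001 0 0 0 0 0 0; 0.002 0 0 0 0 0 0; 0.003 0 0 0 0 0 0; 0.004 0 0 0 0 0 0; 0.004 0 0 0 0 0 0; 0.004 0 0 0 0 0 0"
}}

```text
time_s: 9.7
ee_pos: [580.9, 92.3, 91.2]
ee_rot: [180.0, 0.1, 10.0]
force: [-3.6, -1.2, 2.7]
gripper_width: 0.5
gripper_force: 2.4
```

Request:
{"fn": "send_rows", "kwargs": {
  "targets": "0.0005 0 -0.0005 0 0 0 0; 0.001 0 -0.0005 0 0 0 0; 0.0015 0 -0.0005 0 0 0 0; 0.002 0 -0.0005 0 0 0 0; 0.002 0 -0.0005 0 0 0 0; 0.002 0 -0.0005 0 0 0 0"
}}

```text
time_s: 10.2
ee_pos: [580.9, 92.4, 91.3]
ee_rot: [180.0, 0.4, 10.0]
force: [-8.7, -1.2, 4.4]
gripper_width: 0.7
gripper_force: 4.4
```

Stopped: force rises with no travel. I'll back off the tab, then go up and clear.

Request:
{"fn": "send_rows", "kwargs": {
  "targets": "-0.004 0 0 0 0 0 0; -0.008 0 -0.001 0 0 0 0; -0.01 0 -0.01 0 0 0 0; -0.01 0 -0.04 0 0 0 0; -0.01 0 -0.08 0 0 0 0; -0.03 0 -0.12 0 0 0 0; -0.07 0 -0.14 0 0 0 0; -0.11 0 -0.14 0 0 0 0; -0.15 0 -0.14 0 0 0 0; -0.15 0 -0.14 0 0 0 0; -0.15 0 -0.14 0 0 0 0"
}}

```text
time_s: 11.12
ee_pos: [434.7, 66.6, 233.1]
ee_rot: [180.0, -0.2, 10.0]
force: [0.5, -0.7, 0.3]
gripper_width: 0.1
gripper_force: 0.0
```

Run:
```python
from h import *
g=grab("scene"); w=grab("wrist"); s=env.state(); print(s["time_s"],s["ee_pos"].round(1),s["force"].round(1))
B=cv2.resize(g["image"][160:310,110:330],(440*1,300)); B=cv2.resize(g["image"][180:280,180:310],None,fx=3,fy=3,interpolation=cv2.INTER_CUBIC)
A=cv2.resize(w["image"],(400,300)); cv2.imwrite("pics/end.png",np.hstack([A,B]))
```

```text
11.2167 [437.4  67.1 232.9] [0.4 0.7 0. ]
```

View pics/end.png

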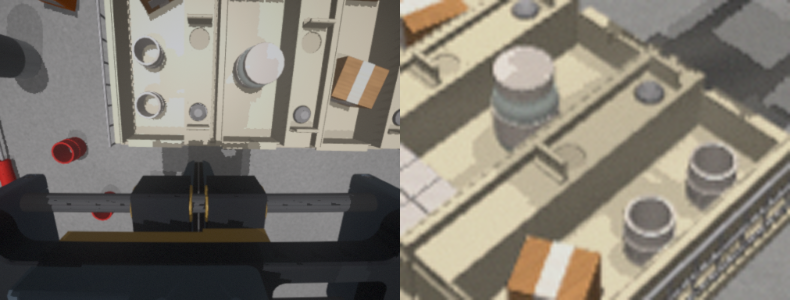

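The end view shows the plunger standing in the bin's front hole at (650,92), like the neighbour's at (525,8). The rear hole at (570,155) is empty, the bin fronts are in line, the stock is upright and the hand is clear.

```bash
python3 -c "
from h import *
print(env.job_done())"
```

```text
the job is handed in; nothing more can be done
None
```

The bin is fully home with its plunger sprung up through the front hole; the other bins and the stock look undisturbed, the hand is clear, and the job was handed in after about 11 s.

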